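# Pack up the bakery check kit

### The job

The batch check is over, so pack up the kit: fold the thermometer's probe into its groove, shut the pocket scale's cover, and lay each instrument face up in its own pocket of the carrying case, then shut the case's lid fully. Set the instruments down, do not drop or toss them, and leave everything else on the bench where it is.

Things in the scene. Friction and masses are not known exactly. Their poses are not given: they have to be found in the camera images.
- thermometer_center (a point): Folding probe thermometer, loose, face up: white bar 150 (x) x 30 (y) x 22 (z) mm, 0.15 kg, small dark display and two grey keys on top. Point: centre of the bar, 11 mm above its underside; z up, x along the bar towards the probe's hinge end, +y the long side with the groove (6 mm deep, 11 to 17 mm above the underside) for the folded probe.
- probe_hinge (a point): Pivot of the probe: x = 64, y = 12 mm from the thermometer's centre, 14 mm above its underside; vertical axis; axes as thermometer_center. It is lightly stiff (under 0.01 N m): the probe stays where it is left, and a slow sideways push on it swings it while the bar stays put on the table.
- probe (a joint): Angle of the probe (rad): 0 = folded in the groove, pointing along the bar's -x; grows as it swings out on the +y side (1.57 = pointing to +y; stop at 3.0). The probe is a steel needle 4 mm thick, reaching 115 mm from the hinge, level, 14 mm above the table. Folded, it lies 1 mm inside the bar's side face, so squeezing the bar across y presses it home.
- scale_center (a point): Pocket scale, loose, lying face up: black body 66 (x) x 120 (y) x 18 (z) mm, 22 mm high with its cover shut, 0.28 kg. This point lies on the vertical centre line, 11 mm above the underside; z up, y along the long side, +x the long side with the cover's hinge.
- cover_hinge (a point): Hinge line of the scale's cover: it runs along the scale's y at x = +31 mm, 18 mm above the underside; axes as scale_center.
- cover (a joint): Angle of the scale's cover (rad): 0 = shut flat on the body, 1.57 = upright, up to 2.0 = leaning back beyond the +x side. The cover is a grey plate 62 mm (hinge to free edge) x 116 x 4 mm; shut, it lies 18 to 22 mm above the underside. Lightly stiff hinge (0.014 N m): the cover stays where it is left and is shut by pushing it over and down.
- case_floor (a point): Carrying case, grey plastic, fixed to the bench: outside 183 (x) x 205 (y) x 40 (z) mm without lid, walls 4 mm. Point: centre of its inner floor, 4 mm above the table; z up, +x towards the lid's hinge; a handle bar stands 27 mm out on the -x side. An insert 10 mm high on the floor has a pocket for each instrument and, beside the pockets' long sides at mid-length, finger bays down to the floor.
- pocket_thermometer (a point): Centre, on the floor (4 mm above the table), of the long narrow pocket for the thermometer: 159 mm along x, 39 mm along y, 10 mm deep; axes as case_floor. The thermometer fits either way round; seated, thermometer_center is 11 mm above this point. Finger bays on both sides: 34 mm along x, 27 mm or more wide.
- pocket_scale (a point): Centre, on the floor (4 mm above the table), of the wider, shorter pocket for the scale: 129 mm along x, 75 mm along y, 10 mm deep; axes as case_floor; the scale's own y lies along the pocket's x, either way round. Seated, scale_center is 11 mm above this point. Finger bays on both sides: 34 mm along x, 27 mm or more wide.
- lid_hinge (a point): Middle of the lid's hinge line on the case's +x top edge, 40 mm above the table; the line runs along the case's y; axes as case_floor.
- lid (a joint): Angle of the case lid (rad): 0 = shut on the rim, 1.57 = upright, 1.95 = stop, leaning back beyond the case's +x side. The lid is a grey plate 183 mm (hinge to free edge) x 205 x 6 mm; shut, it covers 40 to 46 mm above the table. The hinge is stiff (0.27 N m): the lid stays at any angle and must be pushed all the way down.
- roll_a_center (a point): Bystander: bread roll, 80 mm across, 42 mm high; centre, half-way up.
- roll_b_center (a point): Bystander: smaller bread roll, 70 mm across, 38 mm high; centre.
- tin_center (a point): Bystander: small round metal tin, 50 mm across, 45 mm high; centre.
- scraper_center (a point): Bystander: dough scraper lying flat, steel blade 105 (x) x 150 (y) mm with a round wooden handle 22 mm thick along its -x edge; point in the middle of the blade.
- brush_grip (a point): Bystander: pastry brush lying on the table, about 200 mm long; point on its handle, x along the brush.
- cutter_center (a point): Bystander: round steel pastry cutter ring, 72 mm across, 35 mm high; centre.
- timer_center (a point): Bystander: kitchen timer, white square 62 x 62 mm with a round grey dial, 40 mm high; centre.
Things that resemble listed ones, but are neither listed nor needed, are in the scene too. What is shaped like the part that bears thermometer_center but orange or purple is not meant.

How it is judged (in metres and radians):
On the way:
1. both instruments lie folded shut, face up, each in its own pocket (value of joint each of probe, cover below 0.1 rad and horizontal distance between thermometer_center and pocket_thermometer below 0.012 m and z of thermometer_center in the frame of pocket_thermometer below 0.016 m and angle between the x axis of thermometer_center and the x axis of pocket_thermometer, either way round below 0.12 rad and angle between each of thermometer_center, scale_center's own z axis and vertical below 0.1 rad and horizontal distance between scale_center and pocket_scale below 0.012 m and z of scale_center in the frame of pocket_scale below 0.016 m and angle between the y axis of scale_center and the x axis of pocket_scale, either way round below 0.12 rad), for 0.2 s.
At the end, for the whole second after the job is handed in: The lid is shut (within 0.06 rad); under it the thermometer and the scale lie at rest, flat and face up (within 0.1 rad), each down in its own pocket (centre within 12 mm sideways and 5 mm in height, turned less than 0.12 rad), probe and cover folded to within 0.1 rad (all of step 1 and value of joint lid below 0.06 rad and linear speed of each of thermometer, scale below 0.02 m/s); the robot touches nothing.
It fails at once if a bystander (roll, tin, scraper, brush, cutter or timer) was pushed or knocked more than 30 mm from its place (distance of any of roll_a_center, roll_b_center, tin_center, scraper_center, brush_grip, cutter_center, timer_center from where it was at the start of the episode above 0.03 m).
It fails at once if the thermometer was dropped or tossed (moving at over 0.7 m/s out of the fingers) (linear speed of thermometer above 0.7 m/s and contact force between thermometer and the fingers below 0.05 N).
It fails at once if the scale was dropped or tossed (moving at over 0.7 m/s out of the fingers) (linear speed of scale above 0.7 m/s and contact force between scale and the fingers below 0.05 N).
It also fails if it takes over 72 s, if anything falls off the work surface, if the arm or the gripper's body presses on something with over 40 N, if the wrist force passes 120 N, or if a joint passes its speed limit or range.

### The arm

A 6-joint arm with a two-finger parallel gripper is mounted at the origin on the work surface. World frame = base frame: x ahead of the robot, y to its left, z up, the work surface at z = 0. Lengths are in mm, angles in rad, forces in N, time in s.
With the tool pointing down it reaches from about 400 to 925 mm from the base axis. Payload 12.5 kg.
Tool frame: the origin (TCP) lies on the centre line of the jaws, within the pads' length; the fingertips stand 14 mm ahead of it and the grasp point (between the pads) lies 5 mm behind it; z points along the fingers, y is the direction in which the jaws open and shut (so a half turn about z gives the same grasp; the last joint's range is limited). The gripper opens to 95 mm and grips with 3 to 60 N. Pads are 20 mm wide; open, the fingers measure 119 mm over their backs; the gripper's body (75 mm by 180 mm) begins 59 mm behind the grasp point.
Start: joints at [-1.423, 0.491, 1.559, -0, 1.092, -0.106], TCP at [156.95, -604.989, 228.661] pointing down, gripper open.
Joint ranges: [-3.1, 3.1], [-0.84, 2.19], [0.05, 2.79], [-1.13, 4.28], [0.06, 2.93], [-2.69, 2.69]. Speed limits (rad/s): [2.22, 2.22, 2.79, 3.14, 3.14, 3.14].

### API

Orientations are given as a unit quaternion [w, x, y, z].
In Python, from workcell import * gives the robot as it stands.
- The arm moves only by the tool arm_command, never from a script. Its argument "steps" is one flat list of numbers, 5 for each row, row after row: the closure, from 0 (fully open) to 1 (shut), then the shift along the tool's x, y, z in m, then the turn about the tool's z in rad. A call has 1 to 5 rows; each row shifts and turns the commanded pose from where the row before left it, along the tool's axes as they then stand; what a row does not reach is not made up. A row lasts 1/8 s, in which the tool goes at most 62.5 mm and 10.7 degrees, less where a joint would pass 70% of its speed; a pose out of reach is approached as far as the arm can. A call is refused whole if a number of a shift passes 0.0625 or a number of a turn 0.188, either way. A call with a gripper value outside its range is refused whole. The fingers move at their own pace and stop on an object; "grip_force" is the grip in N (left out, the last holds). Time passes only in rows, so rows that do not move let the fingers close. It gives the time, the measured TCP pose, the force and the opening at its end, in the units of the state.
- state(): the state, without advancing time (a new reading comes with each control period).
- capture(name): name is "scene" or "top" or "wrist"; returns a dict with "frame" (384x512x3 uint8, red, green, blue), "fx", "fy", "cx", "cy" (pixels), "xyz" and "attitude" of the camera in the world. Camera axes: x right, y down, z forward; pixel columns grow to the right and rows downward; lengths in mm; the calibration is good to about 2 mm. A picture is of the moment at which its call begins. There is no depth.
- hand_in(): hands the job in, once; it reports no verdict.
The state is a dict: "time": time; "joints": joint angles; "qvel": joint speeds; "tau": joint torques, N m; "tcp_pos": TCP position; "ee_rot": TCP orientation; "wrist_force": force on the tool from outside, world axes, zero at the start; "torque": the same for the moment, N m; "finger_gap": finger opening in mm.
Only numpy, scipy, OpenCV 4.12 (cv2) and the standard library are available. Lean on these libraries where they do the work, as an engineer would, in place of code of your own. Each camera call takes 0.05 s, during which the arm holds its last target.

## Working session

There is one attempt and no reset: what is moved stays moved. The work goes in short steps, Python scripts to look and compute and a tool call to move; the robot and the scene stay as the last step left them, time stands still between calls to the robot, and variables do not carry over. Pictures are saved under pics/ and viewed, and the job is handed in when it is done.

Besides the shell and the picture viewer there is one more tool, called after "Request:" as name(argument=value, ...) on one line, values as JSON. arm_command: Moves the arm, as the interface text tells. Its arguments: {"type":"object","properties":{"steps":{"type":"array","items":{"type":"number"}},"grip_force":{"type":"number"}},"required":["steps"]}

```bash
mkdir -p pics; cat > h.py <<'E'
from workcell import *
import numpy as np, cv2
from scipy.spatial.transform import Rotation as R
def cap(n,fn=None):
    c=capture(n)
    if fn: cv2.imwrite('pics/'+fn+'.png',c['frame'][:,:,::-1])
    return c
def rot(q): return R.from_quat([q[1],q[2],q[3],q[0]]).as_matrix()
def ray(c,u,v,z):
    d=rot(c['attitude'])@np.array([(u-c['cx'])/c['fx'],(v-c['cy'])/c['fy'],1.]);p=np.array(c['xyz'],float)
    return p+d*(z-p[2])/d[2]
def proj(c,P):
    q=rot(c['attitude']).T@(np.array(P,float)-np.array(c['xyz']))
    return np.array([c['fx']*q[0]/q[2]+c['cx'],c['fy']*q[1]/q[2]+c['cy']])
E
python3 - <<'E'
from h import *
print(state())
for n in ['scene','top','wrist']:
    c=cap(n,n+'0'); print(n,c['fx'],c['cx'],c['cy'],c['xyz'],c['attitude'])
    import pickle; pickle.dump(c,open(n+'0.pkl','wb'))
E
```

```text
{'time': 0.0, 'joints': array([-1.42261183e+00,  4.91562501e-01,  1.55950098e+00,  3.90430141e-06,
        1.09171173e+00, -1.05586017e-01]), 'qvel': array([ 0.00070246,  0.00086232,  0.00017046,  0.00202901,  0.00019824,
       -0.00133757]), 'tau': array([-2.19605492e-03, -6.12654305e+01, -2.58188635e+01,  6.91383239e-02,
        4.80959541e-02, -8.72404007e-05]), 'tcp_pos': array([ 156.90296431, -604.71996856,  228.0421742 ]), 'ee_rot': array([-5.91183456e-04,  9.91960801e-01,  1.26544143e-01, -1.08614306e-05]), 'wrist_force': array([-0.43253032, -0.41296996, -0.25399816]), 'torque': array([ 0.01489899, -0.04584928,  0.02134339]), 'finger_gap': 95.01264624559063}
scene 368.14703623099405 251.67219582901598 190.73123007079036 [1034.69093502  319.87078038  866.90892716] [-0.14276669  0.40901076  0.85706696 -0.27886216]
top 439.95512473040463 260.95540576276886 195.27733554257884 [ 384.1521095   -32.71958928 1265.07707154] [-0.03802283  0.711498   -0.70015623  0.04589242]
wrist 296.1336346815647 255.55055533846 192.8171728279827 [ 226.16012256 -586.99964023  383.81301749] [ 0.10227655  0.78438605 -0.60660818 -0.07940112]
```

View pics/top0.png

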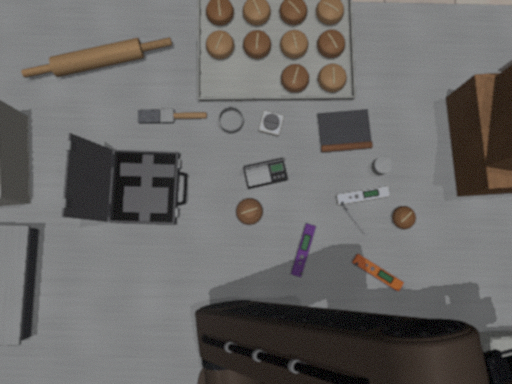

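View pics/scene0.png

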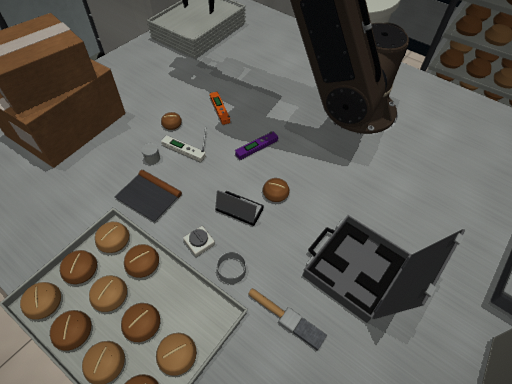

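View pics/wrist0.png

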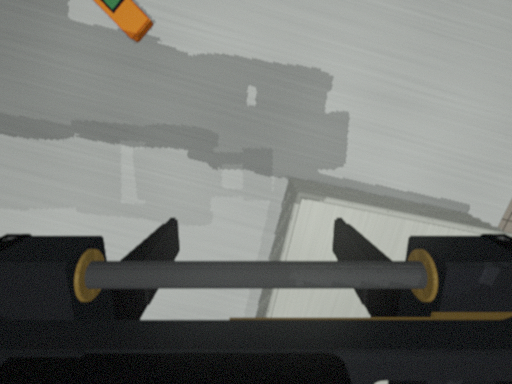

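```bash
python3 - <<'E'
from h import *
import pickle
c=pickle.load(open('top0.pkl','rb'));s=pickle.load(open('scene0.pkl','rb'))
f=c['frame'][:,:,::-1];g=s['frame'][:,:,::-1]
a=cv2.resize(f[150:245,230:420],(760,380),interpolation=cv2.INTER_CUBIC)
cv2.imwrite('pics/t1.png',a)
b=cv2.resize(f[130:230,55:195],(784,560),interpolation=cv2.INTER_CUBIC)
cv2.imwrite('pics/t2.png',b)
cv2.imwrite('pics/s1.png',cv2.resize(g[110:230,150:300],(750,600),interpolation=cv2.INTER_CUBIC))
for p in [(362,196),(266,173),(145,186),(0,0),(511,0)]: print(p,ray(c,*p,10))
E
```

```text
(362, 196) [ 536.79516798 -336.64294355   10.        ]
(266, 173) [599.10134465 -59.14638086  10.        ]
(145, 186) [555.23654726 287.75854329  10.        ]
(0, 0) [1112.84156679  749.15493815   10.        ]
(511, 0) [1147.74746159 -800.40637306   10.        ]
```

View pics/t1.png

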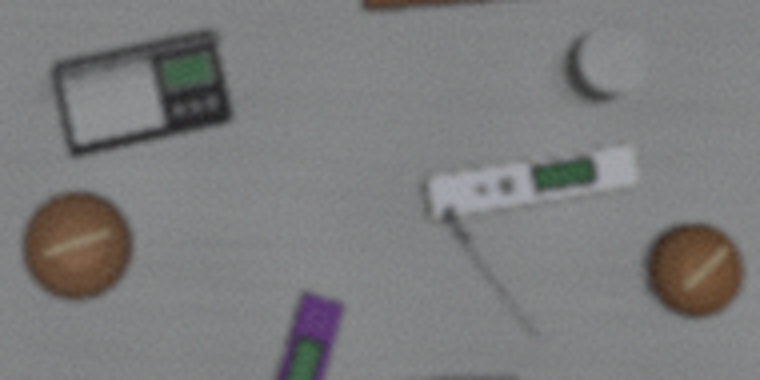

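View pics/t2.png

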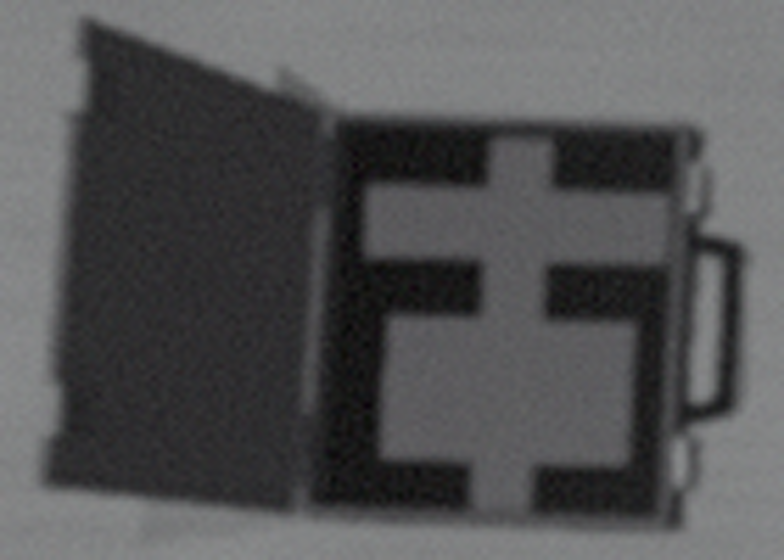

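View pics/s1.png

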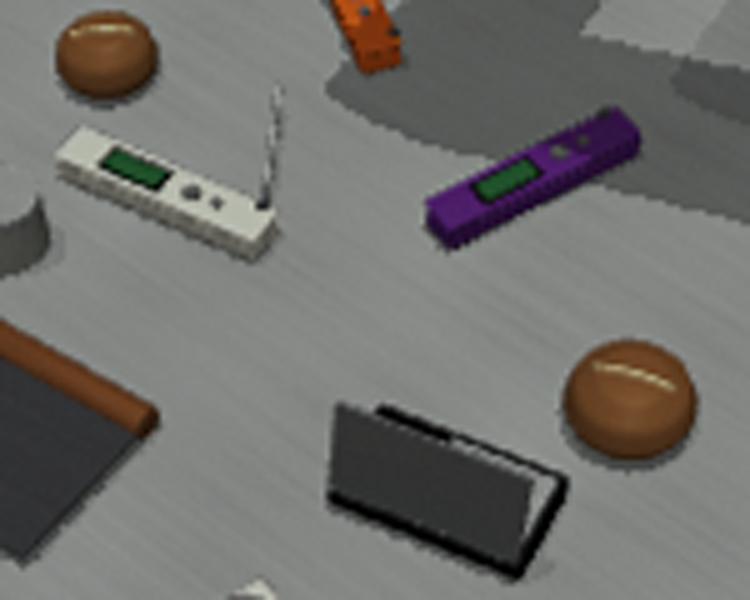

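```bash
python3 - <<'E'
from h import *
import pickle
c=pickle.load(open('top0.pkl','rb'));s=pickle.load(open('scene0.pkl','rb'))
f=c['frame'].astype(int)
def rect(mask,z,off,c,nm):
    cs,_=cv2.findContours(mask.astype(np.uint8),cv2.RETR_EXTERNAL,cv2.CHAIN_APPROX_NONE)
    k=max(cs,key=cv2.contourArea).reshape(-1,2)+off
    P=np.array([ray(c,u,v,z)[:2] for u,v in k],np.float32)
    r=cv2.minAreaRect(P); print(nm,r,cv2.boxPoints(r).round(0).tolist())
roi=f[175:225,325:400]; m=(roi.min(2)>150); m=cv2.morphologyEx(m.astype(np.uint8),cv2.MORPH_CLOSE,np.ones((9,9)))
print(f[196,345:385:6].tolist(),f[180,345].tolist()); rect(m,22,np.array([325,175]),c,'therm')
roi=f[150:195,236:296]; m=(roi.max(2)<75); m=cv2.morphologyEx(m.astype(np.uint8),cv2.MORPH_CLOSE,np.ones((3,3)));rect(m,18,np.array([236,150]),c,'scale')
cv2.imwrite('pics/m.png',np.kron(m*255,np.ones((8,8),np.uint8)))
# case zoom points: t2 scale 5.6 offset (55,130)
q=lambda x,y:((x+.5)/5.6-.5+55,(y+.5)/5.6-.5+130)
for nm,x,y,z in [('thpk TL',362,186,14),('TR',672,192,14),('BL',360,256,14),('BR',668,264,14),('sc TL',386,316,14),('TR',637,318,14),('BL',381,458,14),('BR',632,465,14),('rim TL',332,118,40),('TR',700,128,40),('BL',300,510,40),('BR',682,522,40),
 ('lid free T',85,22,200),('lid free B',48,485,200)]:
    print(nm,ray(c,*q(x,y),z).round(1))
# needle tip/hinge
for x,y,z in [(451,216,14),(538,334,14)]: print('needle',ray(c,(x+.5)/4-.5+230,(y+.5)/4-.5+150,z).round(1))
E
```

```text
[[162, 163, 171], [139, 139, 145], [102, 102, 104], [117, 119, 123], [77, 86, 79], [112, 114, 116], [156, 156, 162]] [129, 131, 132]
therm ((532.130615234375, -299.3696594238281), (25.8590087890625, 68.75867462158203), 10.438680648803711) [[513.0, -268.0], [526.0, -336.0], [551.0, -331.0], [539.0, -263.0]]
scale ((597.96337890625, -56.399253845214844), (65.78821563720703, 116.95060729980469), 13.968066215515137) [[552.0, -8.0], [580.0, -121.0], [644.0, -105.0], [616.0, 8.0]]
thpk TL [620.8 363.8  14. ]
TR [620.5 204.7  14. ]
BL [584.4 362.9  14. ]
BR [583.  205.3  14. ]
sc TL [553.6 348.   14. ]
TR [554.7 220.1  14. ]
BL [480.9 346.7  14. ]
BR [479.4 219.6  14. ]
rim TL [650.5 372.5  40. ]
TR [648.7 187.   40. ]
BL [452.4 377.4  40. ]
BR [449.5 188.5  40. ]
lid free T [656.8 430.3 200. ]
lid free B [452.5 432.5 200. ]
needle [ 513.4 -279.1   14. ]
needle [ 430.1 -340.5   14. ]
```

View pics/m.png

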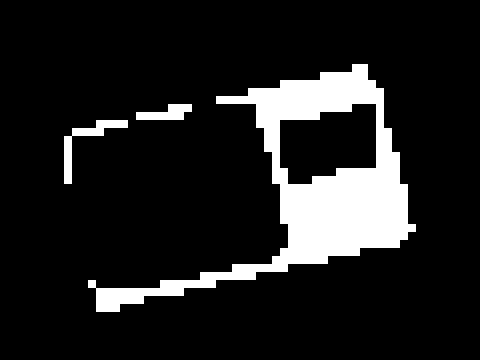

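```bash
python3 - <<'E'
from h import *
import pickle
c=pickle.load(open('top0.pkl','rb'));s=pickle.load(open('scene0.pkl','rb'))
f=c['frame'][:,:,::-1];g=s['frame'][:,:,::-1]
cv2.imwrite('pics/t3.png',cv2.resize(f[180:215,330:395],(780,420),interpolation=cv2.INTER_CUBIC))
cv2.imwrite('pics/t4.png',cv2.resize(f[150:195,236:296],(780,585),interpolation=cv2.INTER_CUBIC))
cv2.imwrite('pics/s2.png',cv2.resize(g[183:228,208:268],(780,585),interpolation=cv2.INTER_CUBIC))
# check a z axis cross calib: tin, rolls
for n,p,z in [('tin',(382,166),45),('rollB',(403,217),20),('rollA',(249,210),20),('timer',(271,122),40),('cutter',(231,120),35),('scr',(345,130),5),('purple',(304,249),20)]: print(n,ray(c,*p,z).round())
E
```

```text
tin [ 619. -386.   45.]
rollB [ 477. -450.   20.]
rollA [490. -12.  20.]
timer [742. -71.  40.]
cutter [747.  44.  35.]
scr [ 732. -290.    5.]
purple [ 383. -169.   20.]
```

View pics/t3.png

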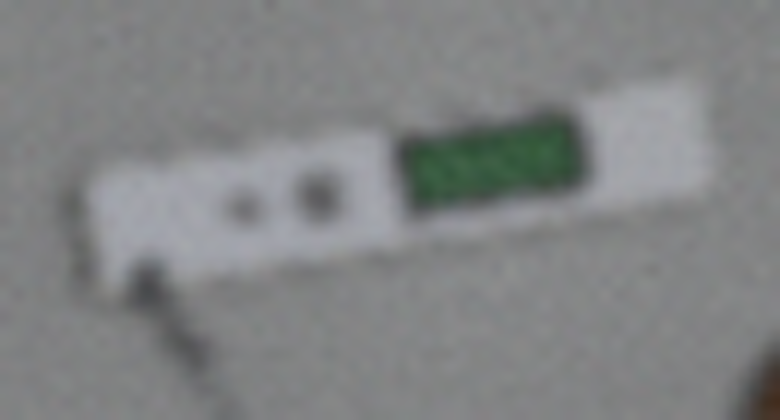

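View pics/t4.png

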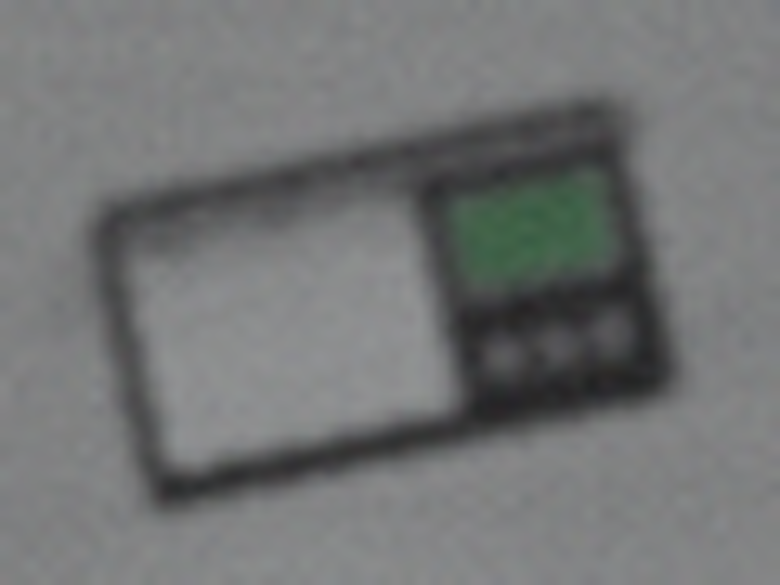

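View pics/s2.png

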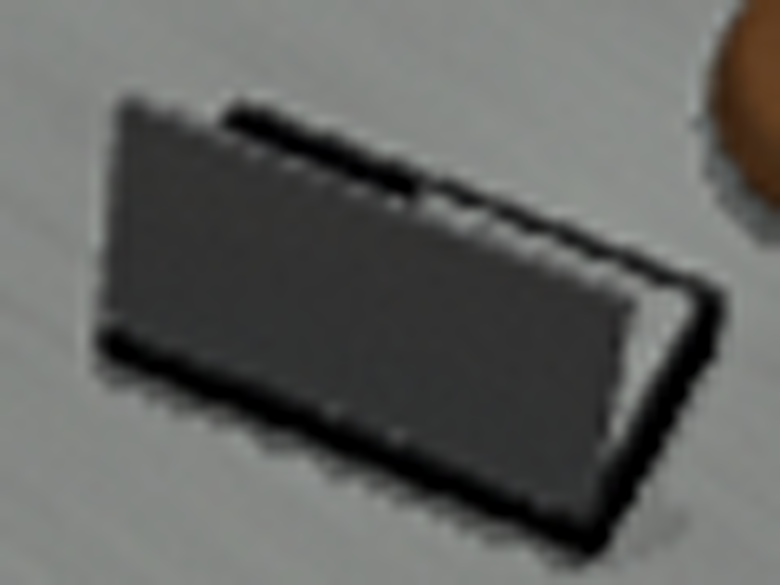

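```bash
python3 - <<'E'
from h import *
import pickle
c=pickle.load(open('top0.pkl','rb'));s=pickle.load(open('scene0.pkl','rb'))
def q(x,y,k,o): return ((x+.5)/k-.5+o[0],(y+.5)/k-.5+o[1])
T=np.array([ray(c,*q(x,y,12,(330,180)),22) for x,y in [(90,170),(695,80),(712,190),(105,290)]])
print(T.round(1).tolist(),'ctr',T.mean(0)); d=(T[0]+T[3]-T[1]-T[2])/2; print(np.linalg.norm(d),np.linalg.norm(T[0]-T[3]),'xdir ang',np.arctan2(d[1],d[0]))
h=ray(c,*q(148,275,12,(330,180)),17); print('hinge',h)
S=np.array([ray(c,*q(x,y,13,(236,150)),18) for x,y in [(105,210),(630,100),(675,390),(160,500)]])
print(S.round(1).tolist()); d=S[3]-S[2]; ux=d/np.linalg.norm(d); print('len',np.linalg.norm(d),'yang',np.arctan2(d[1],d[0]))
a=np.arctan2(d[1],d[0]); ex=np.array([np.sin(a),-np.cos(a)]);mid=(S[2]+S[3])[:2]/2; ctr=mid+33*ex; print('scale ctr',ctr,ex)
hm=ctr+31*ex
print('scene bottom corners',[ray(s,*q(x,y,13,(208,183)),0).round(1).tolist() for x,y in [(100,355),(590,555)]])
print('exp',[ (ctr+33*ex+t*60*np.array([np.cos(a),np.sin(a)])).round(1).tolist() for t in(1,-1)])
# cover free edge for angles
for th in [1.3,1.4,1.5,1.6,1.7,1.8]:
  o=[]
  for t in (58,-58):
    P2=hm+t*np.array([np.cos(a),np.sin(a)])-62*np.cos(th)*ex
    P=[*P2,18+62*np.sin(th)]
    u=proj(s,P);o+=[((u-[208,183]+.5)*13-.5).round().tolist()]
    u=proj(c,P);o+=[((u-[236,150]+.5)*13-.5).round().tolist()]
  print(th,o)
E
```

```text
[[540.7, -262.4, 22.0], [564.8, -407.2, 22.0], [538.4, -410.7, 22.0], [512.1, -265.8, 22.0]] ctr [ 539.01318871 -336.52956847   22.        ]
146.98262372890935 28.815895930361634 xdir ang 1.7430434208555494
hinge [ 516.38561285 -277.05326738   17.        ]
[[617.9, 5.7, 18.0], [644.7, -110.3, 18.0], [579.8, -120.8, 18.0], [553.4, -7.7, 18.0]]
len 116.19614997786336 yang 1.8002143257062795
scale ctr [598.72112142 -56.74426093] [0.97379891 0.22741081]
scene bottom corners [[642.1, -107.3, 0.0], [614.3, 6.4, -0.0]]
exp [[617.2, 9.2], [644.5, -107.7]]
1.3 [[630.0, 294.0], [108.0, 243.0], [119.0, 88.0], [646.0, 130.0]]
1.4 [[618.0, 313.0], [102.0, 215.0], [104.0, 105.0], [640.0, 101.0]]
1.5 [[605.0, 334.0], [96.0, 186.0], [90.0, 125.0], [634.0, 72.0]]
1.6 [[591.0, 357.0], [90.0, 157.0], [75.0, 147.0], [627.0, 44.0]]
1.7 [[578.0, 382.0], [84.0, 130.0], [60.0, 170.0], [621.0, 16.0]]
1.8 [[564.0, 409.0], [78.0, 103.0], [46.0, 195.0], [614.0, -10.0]]
```

```bash
cat >> h.py <<'E'
def phi_of(q): return R.from_matrix(rot(q)).apply([1,0,0])
def st():
    s=state(); v=phi_of(s['ee_rot']); ph=np.arctan2(v[1],v[0])
    print('t',round(s['time'],2),'tcp',s['tcp_pos'].round(1),'phi',round(ph,4),'F',s['wrist_force'].round(1),'gap',round(s['finger_gap'],1),'q6',round(s['joints'][5],2)); return s['tcp_pos'],ph
def plan(cur,ph,tgt,tph,n):
    d=(np.array(tgt)-cur)/n/1000; dp=(tph-ph)/n
    for i in range(n):
        a=ph+i*dp
        print([round(float(x),4) for x in (d[0]*np.cos(a)+d[1]*np.sin(a), d[0]*np.sin(a)-d[1]*np.cos(a), -d[2], -dp)])
E
python3 - <<'E'
from h import *
p,ph=st(); plan(np.array([156.95,-605,228.66]),ph,[524,-247,90],1.743,10)
E
```

```text
t 0.15 tcp [ 156.9 -604.8  228.2] phi 0.2538 F [ 0.1 -0.4 -0.1] gap 95.0 q6 -0.11
[0.0445, -0.0254, 0.0139, -0.1489]
[0.0478, -0.0185, 0.0139, -0.1489]
[0.05, -0.0113, 0.0139, -0.1489]
[0.0511, -0.0037, 0.0139, -0.1489]
[0.0511, 0.0039, 0.0139, -0.1489]
[0.05, 0.0115, 0.0139, -0.1489]
[0.0477, 0.0188, 0.0139, -0.1489]
[0.0444, 0.0256, 0.0139, -0.1489]
[0.0401, 0.0319, 0.0139, -0.1489]
[0.0349, 0.0375, 0.0139, -0.1489]
```

Request:
arm_command(steps=[0,0.0445,-0.0254,0.014,-0.149,0,0.0478,-0.0185,0.014,-0.149,0,0.05,-0.0113,0.014,-0.149,0,0.0511,-0.0037,0.014,-0.149,0,0.0511,0.0039,0.014,-0.149])

```text
time: 0.78
tcp_pos: [341.3, -424.8, 158.2]
ee_rot: [0.0, 0.877, 0.481, -0.0]
wrist_force: [0.1, -1.2, -0.7]
finger_gap: 95.3
```

Request:
arm_command(steps=[0,0.05,0.0115,0.014,-0.149,0,0.0477,0.0188,0.014,-0.149,0,0.0444,0.0256,0.014,-0.149,0,0.0401,0.0319,0.014,-0.149,0,0.0349,0.0375,0.014,-0.149])

```text
time: 1.4
tcp_pos: [524.9, -245.7, 88.1]
ee_rot: [-0.0, 0.641, 0.767, -0.0]
wrist_force: [-0.3, -1.1, 0.4]
finger_gap: 94.8
```

```bash
python3 - <<'E'
from h import *
c=cap('wrist','w1'); p,ph=st(); print(c['xyz'],c['attitude'])
import pickle; pickle.dump(c,open('w1.pkl','wb'))
E
```

```text
t 1.45 tcp [ 527.5 -241.9   86.5] phi 1.7585 F [-0.7  3.5 -1.9] gap 95.2 q6 -0.73
[ 511.61406148 -174.99417002  243.73972388] [0.12920183 0.98761471 0.08828113 0.01142455]
```

View pics/w1.png

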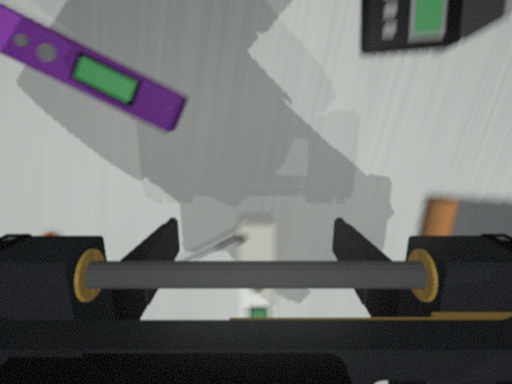

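Request:
arm_command(steps=[0,0,0,0.03,0,0,0,0,0.03,0,0,0,0,0.01,0,0,0,0,0,0])

```text
time: 1.95
tcp_pos: [523.7, -247.1, 18.5]
ee_rot: [-0.0, 0.643, 0.765, -0.0]
wrist_force: [-0.3, 0.5, -0.6]
finger_gap: 95.0
```

```bash
python3 - <<'E'
from h import *
p,ph=st(); 
for t in (0,): 
  d=np.array([539,-336.5,18])-p; print(d, d[0]*np.cos(1.743)+d[1]*np.sin(1.743), d[0]*np.sin(1.743)-d[1]*np.cos(1.743))
E
```

```text
t 1.95 tcp [ 523.7 -247.1   18.5] phi 1.7436 F [-0.3  0.5 -0.6] gap 95.0 q6 -0.73
[ 15.3414612  -89.38046823  -0.46965121] -90.68730935635563 -0.20113263110759227
```

Request:
arm_command(steps=[0,-0.012,0,0,0,0,-0.012,0,0,0,0,-0.01,0,0,0,0,-0.01,0,0,0,0,-0.01,0,0,0])

```text
time: 2.58
tcp_pos: [533.1, -301.0, 18.7]
ee_rot: [0.0, 0.643, 0.765, -0.0]
wrist_force: [-0.2, -0.9, 0.5]
finger_gap: 95.1
```

Request:
arm_command(steps=[0,-0.01,0,0,0,0,-0.01,0,0,0,0,-0.01,0,0,0,0,-0.007,0,0,0,0,0,0,0,0])

```text
time: 3.2
tcp_pos: [539.4, -337.1, 18.6]
ee_rot: [0.0, 0.644, 0.765, -0.0]
wrist_force: [0.4, 0.4, -0.4]
finger_gap: 95.2
```

```bash
python3 - <<'E'
from h import *
c=cap('wrist','w2'); st(); d=cap('scene'); t=cap('top')
cv2.imwrite('pics/s3.png',np.hstack([cv2.resize(d['frame'][90:200,130:270,::-1],(390,306),interpolation=cv2.INTER_CUBIC),cv2.resize(t['frame'][170:250,320:420,::-1],(382,306),interpolation=cv2.INTER_CUBIC)]))
E
```

```text
t 3.25 tcp [ 539.4 -336.7   18.6] phi 1.7436 F [0.9 0.6 0.1] gap 94.9 q6 -0.83
```

View pics/w2.png

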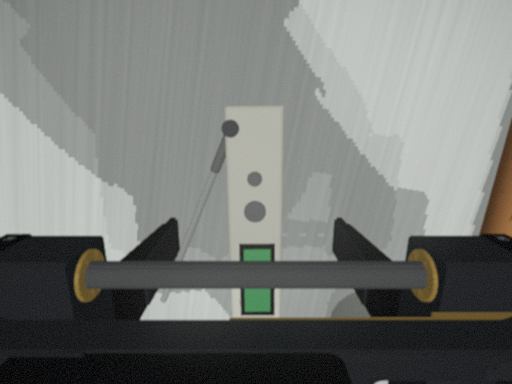

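View pics/s3.png

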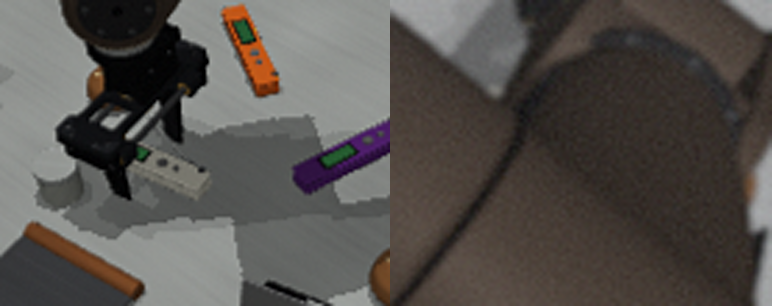

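```bash
python3 - <<'E'
from h import *
c=cap('wrist')
p,ph=st()
for n,P in [('hinge',ray(c,230,128,20)),('endmid',ray(c,254,106,22))]:
  d=P-p; print(n,P.round(1),'tool x,y', d[0]*np.cos(ph)+d[1]*np.sin(ph), d[0]*np.sin(ph)-d[1]*np.cos(ph))
E
```

```text
t 3.4 tcp [ 539.4 -336.4   18.7] phi 1.7441 F [-1.5 -0.3 -1.1] gap 95.2 q6 -0.83
hinge [ 514.8 -274.7   20. ] tool x,y 65.04167108245326 -13.613061457662132
endmid [ 525. -262.   22.] tool x,y 75.75389119315454 -1.3623520907796394
```

Request:
arm_command(steps=[0.3,0,0,0,0,0.5,0,0,0,0,0.7,0,0,0,0,1,0,0,0,0,1,0,0,0,0], grip_force=12)

```text
time: 4.03
tcp_pos: [539.4, -336.7, 18.6]
ee_rot: [0.0, 0.643, 0.766, -0.0]
wrist_force: [-0.5, -0.4, 0.4]
finger_gap: 50.4
```

Request:
arm_command(steps=[1,0,0,0,0,1,0,0,0,0,1,0,0,0,0,1,0,0,0,0], grip_force=15)

```text
time: 4.53
tcp_pos: [539.4, -336.7, 18.6]
ee_rot: [-0.0, 0.643, 0.766, -0.0]
wrist_force: [0.3, 0.2, -0.3]
finger_gap: 30.2
```

```bash
python3 - <<'E'
from h import *
c=cap('wrist','w3'); p,ph=st()
E
```

```text
t 4.58 tcp [ 539.4 -336.7   18.6] phi 1.7438 F [-0.1 -1.1  0. ] gap 29.9 q6 -0.83
```

View pics/w3.png

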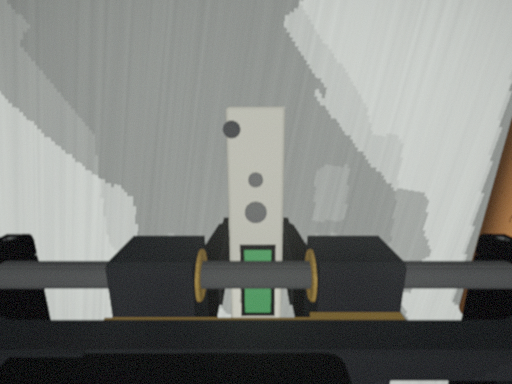

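```bash
python3 - <<'E'
from h import *
p,ph=st(); plan(np.array([p[0],p[1],138]),ph,[602,283.5,138],1.565,13)
E
```

```text
t 4.58 tcp [ 539.4 -336.7   18.6] phi 1.7438 F [-0.1 -1.1  0. ] gap 29.9 q6 -0.83
[0.0462, 0.013, -0.0, 0.0138]
[0.0463, 0.0123, -0.0, 0.0138]
[0.0465, 0.0117, -0.0, 0.0138]
[0.0467, 0.011, -0.0, 0.0138]
[0.0468, 0.0104, -0.0, 0.0138]
[0.0469, 0.0098, -0.0, 0.0138]
[0.0471, 0.0091, -0.0, 0.0138]
[0.0472, 0.0085, -0.0, 0.0138]
[0.0473, 0.0078, -0.0, 0.0138]
[0.0474, 0.0072, -0.0, 0.0138]
[0.0475, 0.0065, -0.0, 0.0138]
[0.0476, 0.0058, -0.0, 0.0138]
[0.0477, 0.0052, -0.0, 0.0138]
```

Request:
arm_command(steps=[1,0,0,-0.02,0,1,0,0,-0.05,0,1,0,0,-0.05,0], grip_force=20)

```text
time: 4.95
tcp_pos: [539.3, -336.5, 141.0]
ee_rot: [0.0, 0.643, 0.766, -0.0]
wrist_force: [0.7, -0.1, -2.2]
finger_gap: 30.0
```

Request:
arm_command(steps=[1,0.0462,0.013,0,0.0138,1,0.0463,0.0123,0,0.0138,1,0.0465,0.0117,0,0.0138,1,0.0467,0.011,0,0.0138,1,0.0468,0.0104,0,0.0138])

```text
time: 5.58
tcp_pos: [563.6, -96.6, 140.0]
ee_rot: [0.001, 0.67, 0.743, 0.0]
wrist_force: [-0.6, -0.1, -1.9]
finger_gap: 29.8
```

Request:
arm_command(steps=[1,0.0469,0.0098,0,0.0138,1,0.0471,0.0091,0,0.0138,1,0.0472,0.0085,0,0.0138,1,0.0473,0.0078,0,0.0138,1,0.0474,0.0072,0,0.0138])

```text
time: 6.2
tcp_pos: [587.9, 142.0, 140.0]
ee_rot: [0.0, 0.695, 0.719, 0.0]
wrist_force: [0.9, 0.3, -1.9]
finger_gap: 29.9
```

```bash
python3 - <<'E'
from h import *
c=cap('wrist','w4'); p,ph=st()
import pickle; pickle.dump((c,p,ph),open('w4.pkl','wb'))
E
```

```text
t 6.25 tcp [588.1 146.7 140.1] phi 1.6068 F [-2.4  4.2 -1.5] gap 29.8 q6 0.1
```

View pics/w4.png

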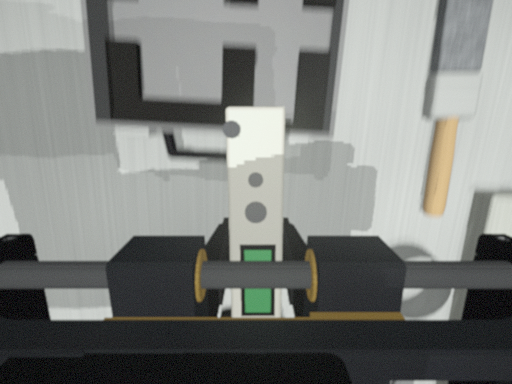

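```bash
python3 - <<'E'
from h import *
c=cap('wrist'); p,ph=st()
import pickle; pickle.dump((c,p,ph),open('w4.pkl','wb'))
cv2.imwrite('pics/w4z.png',cv2.resize(c['frame'][0:150,75:355,::-1],(784,420),interpolation=cv2.INTER_CUBIC))
E
```

```text
t 6.3 tcp [587.8 144.3 139.9] phi 1.6092 F [-0.9 -0.8 -1.9] gap 29.8 q6 0.09
```

View pics/w4z.png

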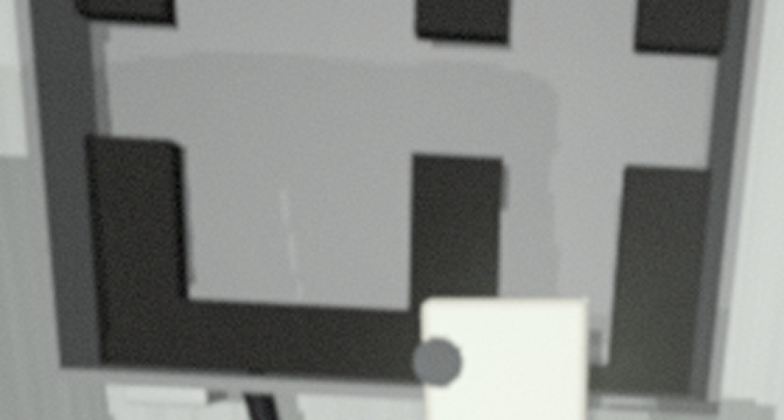

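```bash
python3 - <<'E'
from h import *
import pickle
c,p,ph=pickle.load(open('w4.pkl','rb'))
for nm,pts in dict(thL=[(502,157),(498,295)],thR=[(624,166),(610,355)],scL=[(182,147),(189,298)],scR=[(412,155),(410,310)],scB=[(190,298),(410,310)],bayBot=[(412,155),(502,158),(624,166)],bayTop=[(417,38),(508,44),(638,50)],bayBotL=[(90,137),(182,147)],bayTopL=[(78,16),(176,22)]).items():
    print(nm,[ray(c,(x+.5)/2.8-.5+75,(y+.5)/2.8-.5,14).round(1)[:2].tolist() for x,y in pts])
E
```

```text
thL [[582.0, 268.0], [582.1, 226.5]]
thR [[620.4, 266.8], [619.9, 208.8]]
scL [[482.1, 267.2], [481.5, 221.9]]
scR [[553.8, 267.5], [553.5, 220.7]]
scB [[481.8, 221.9], [553.5, 220.7]]
bayBot [[553.8, 267.5], [582.0, 267.7], [620.4, 266.8]]
bayTop [[555.1, 300.2], [582.7, 299.6], [622.3, 299.5]]
bayBotL [[453.7, 269.0], [482.1, 267.2]]
bayTopL [[453.1, 302.4], [482.5, 301.9]]
```

```bash
python3 - <<'E'
from h import *
p,ph=st(); plan(p,ph,[601.3,282.7,95],1.568,4)
E
```

```text
t 6.3 tcp [587.8 144.3 139.9] phi 1.6092 F [-0.9 -0.8 -1.9] gap 29.8 q6 0.09
[0.0344, 0.0047, 0.0112, 0.0103]
[0.0345, 0.0043, 0.0112, 0.0103]
[0.0345, 0.004, 0.0112, 0.0103]
[0.0346, 0.0036, 0.0112, 0.0103]
```

Request:
arm_command(steps=[1,0.0344,0.0047,0.011,0.0103,1,0.0345,0.0043,0.011,0.0103,1,0.0345,0.004,0.011,0.0103,1,0.0346,0.0036,0.011,0.0103,1,0,0,0.02,0])

```text
time: 6.92
tcp_pos: [602.1, 280.4, 75.4]
ee_rot: [0.001, 0.709, 0.706, 0.001]
wrist_force: [-0.1, 0.4, -1.8]
finger_gap: 29.8
```

Request:
arm_command(steps=[1,0,0,0.015,0,1,0,0,0,0,1,0,0,0,0])

```text
time: 7.3
tcp_pos: [602.1, 277.9, 60.1]
ee_rot: [0.0, 0.71, 0.705, 0.0]
wrist_force: [0.4, -0.3, -1.8]
finger_gap: 29.8
```

```bash
python3 - <<'E'
from h import *
c=cap('wrist','w5'); p,ph=st()
cv2.imwrite('pics/w5z.png',cv2.resize(c['frame'][80:380,100:400,::-1],(600,600)))
E
```

```text
t 7.35 tcp [602.2 278.1  60.3] phi 1.5638 F [-0.4 -0.6 -0.8] gap 29.7 q6 0.34
```

View pics/w5.png

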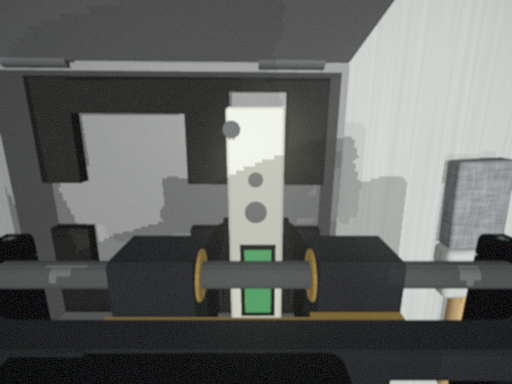

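```bash
python3 - <<'E'
from h import *
c=cap('wrist'); p,ph=st()
for u,v in [(229,97),(287,97),(230,92),(286,92)]: print(ray(c,u,v,14).round(1))
print([ray(c,u,184,14).round(1).tolist() for u in (190,325)], [ray(c,u,107,60.3-18.6+22).round(1).tolist() for u in (227,285)])
E
```

```text
t 7.4 tcp [602.2 278.2  60.4] phi 1.564 F [-0.1  0.2 -1.7] gap 29.7 q6 0.34
[585.  360.8  14. ]
[622.7 360.5  14. ]
[585.8 363.9  14. ]
[622.  363.6  14. ]
[[556.0, 302.9, 14.0], [650.5, 302.3, 14.0]] [[588.1, 353.4, 63.7], [616.7, 353.2, 63.7]]
```

Request:
arm_command(steps=[1,0.0052,0.0004,0,-0.004,1,0,0,0.015,0,1,0,0,0.01,0,1,0,0,0.006,0,1,0,0,0,0])

```text
time: 8.02
tcp_pos: [601.9, 283.7, 27.8]
ee_rot: [-0.0, 0.708, 0.706, -0.001]
wrist_force: [0.2, 0.0, -1.1]
finger_gap: 29.3
```

```bash
python3 - <<'E'
from h import *
c=cap('wrist','w6'); p,ph=st()
E
```

```text
t 8.07 tcp [602.1 283.8  28.3] phi 1.5685 F [-0.6  0.2 -1.8] gap 29.6 q6 0.34
```

View pics/w6.png

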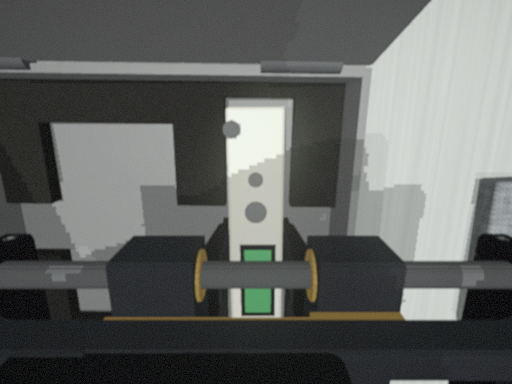

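Request:
arm_command(steps=[1,0,0.0015,0,0,1,0,0,0.003,0,1,0,0,0.0015,0,1,0,0,0.001,0,1,0,0,0,0])

```text
time: 8.7
tcp_pos: [603.6, 283.8, 23.0]
ee_rot: [0.0, 0.708, 0.706, -0.0]
wrist_force: [0.3, 0.1, -2.2]
finger_gap: 29.7
```

```bash
python3 - <<'E'
from h import *
c=cap('wrist','w7'); p,ph=st()
E
```

```text
t 8.75 tcp [603.7 283.8  23.1] phi 1.5686 F [-0.4 -0.6 -2.6] gap 30.1 q6 0.34
```

View pics/w7.png

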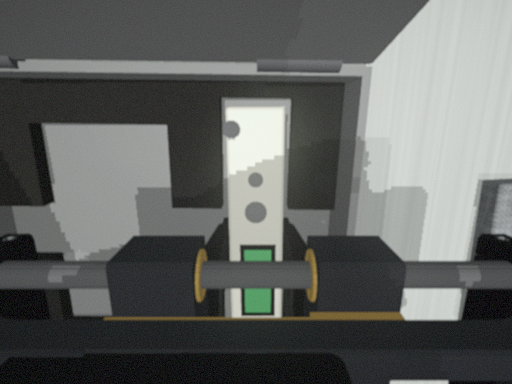

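Request:
arm_command(steps=[1,0,0,0.0006,0,0.55,0,0,0,0,0.53,0,0,0,0,0.53,0,0,0,0,0.53,0,0,-0.02,0])

```text
time: 9.38
tcp_pos: [603.0, 283.6, 42.0]
ee_rot: [-0.001, 0.708, 0.706, -0.001]
wrist_force: [0.1, 0.8, 0.2]
finger_gap: 44.4
```

```bash
python3 - <<'E'
from h import *
c=cap('wrist','w8'); p,ph=st()
E
```

```text
t 9.43 tcp [604.5 284.2  45.8] phi 1.5686 F [1.3 1.  2.5] gap 44.5 q6 0.34
```

View pics/w8.png

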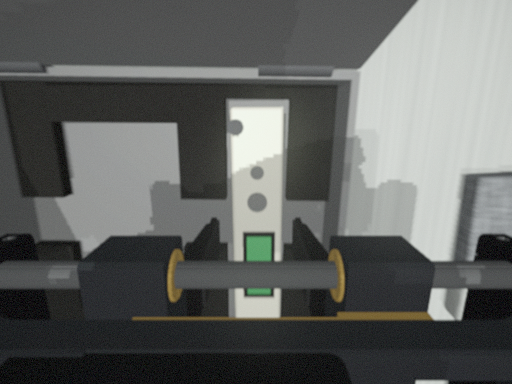

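Request:
arm_command(steps=[0.53,0,0,-0.05,0,1,0,0,-0.05,0,1,0,0,0,0])

```text
time: 9.8
tcp_pos: [605.3, 284.5, 147.8]
ee_rot: [0.002, 0.708, 0.706, 0.004]
wrist_force: [0.2, -0.7, -0.9]
finger_gap: 29.8
```

```bash
python3 - <<'E'
from h import *
c=cap('wrist','w9'); p,ph=st(); plan(p,ph,[655,-43,100],1.80,8)
E
```

```text
t 9.85 tcp [604.3 284.1 145.2] phi 1.5687 F [-0.1 -1.1 -0.2] gap 25.8 q6 0.34
[-0.0409, 0.0064, 0.0057, -0.0289]
[-0.041, 0.0052, 0.0057, -0.0289]
[-0.0412, 0.0041, 0.0057, -0.0289]
[-0.0413, 0.0029, 0.0057, -0.0289]
[-0.0413, 0.0017, 0.0057, -0.0289]
[-0.0414, 0.0005, 0.0057, -0.0289]
[-0.0414, -0.0007, 0.0057, -0.0289]
[-0.0413, -0.0019, 0.0057, -0.0289]
```

View pics/w9.png

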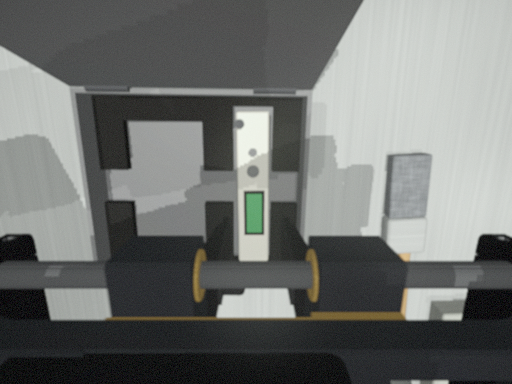

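Thermometer lies in its pocket (bar at columns 236–271), probe folded. Next, the scale's cover.

Request:
arm_command(steps=[1,-0.041,0.0064,0.0057,-0.0289,1,-0.041,0.0052,0.0057,-0.0289,1,-0.0412,0.0041,0.0057,-0.0289,1,-0.0413,0.0029,0.0057,-0.0289,1,-0.0413,0.0017,0.0057,-0.0289])

```text
time: 10.48
tcp_pos: [635.0, 78.0, 112.9]
ee_rot: [-0.001, 0.655, 0.756, -0.001]
wrist_force: [0.4, 0.2, -0.3]
finger_gap: 0.5
```

Request:
arm_command(steps=[1,-0.0414,0.0005,0.0057,-0.0289,1,-0.0414,-0.0007,0.0057,-0.0289,1,-0.0413,-0.0019,0.0057,-0.0289,1,0,0,0,0])

```text
time: 10.98
tcp_pos: [654.0, -45.9, 95.5]
ee_rot: [-0.001, 0.623, 0.782, -0.001]
wrist_force: [-0.5, 0.0, 0.4]
finger_gap: 0.3
```

```bash
python3 - <<'E'
from h import *
c=cap('wrist','w10'); p,ph=st()
d=np.array([655,-43])-p[:2];print(d)
t=cap('top','t5')
cv2.imwrite('pics/t5z.png',cv2.resize(t['frame'][130:220,220:320,::-1],(660,594),interpolation=cv2.INTER_CUBIC))
E
```

```text
t 11.03 tcp [653.9 -44.3  95.8] phi 1.7975 F [ 0.8 -0.   0. ] gap 0.3 q6 -0.4
[1.0734079  1.34438977]
```

View pics/w10.png

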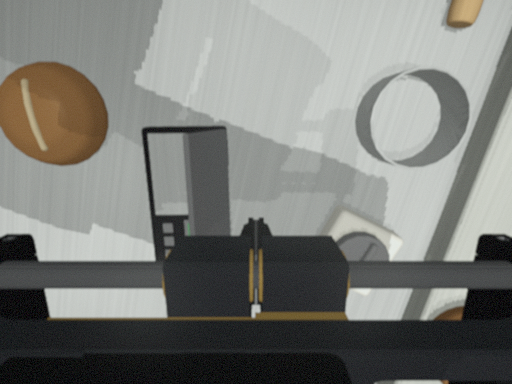

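View pics/t5z.png

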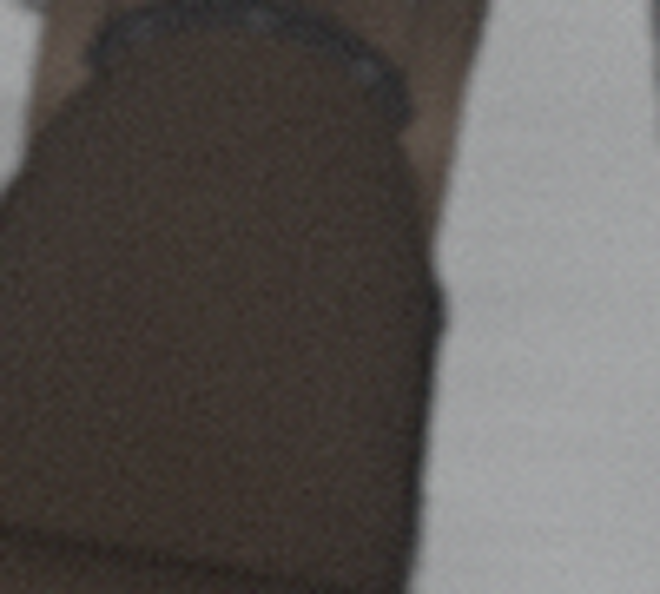

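Request:
arm_command(steps=[1,0,0,0.034,0,1,0,-0.013,0,0,1,0,-0.01,0,0,1,0,-0.01,0,0,1,0,-0.01,0,0])

```text
time: 11.7
tcp_pos: [612.2, -53.2, 63.9]
ee_rot: [0.001, 0.622, 0.783, 0.0]
wrist_force: [0.5, 0.1, -0.3]
finger_gap: 0.4
```

Request:
arm_command(steps=[1,0,-0.01,0.002,0,1,0,-0.01,0.004,0,1,0,-0.008,0.006,0,1,0,-0.006,0.006,0,1,0,0,0,0])

```text
time: 12.32
tcp_pos: [578.9, -60.9, 44.3]
ee_rot: [-0.001, 0.622, 0.783, -0.0]
wrist_force: [0.2, -0.7, 0.6]
finger_gap: 0.5
```

```bash
python3 - <<'E'
from h import *
c=cap('wrist','w11'); p,ph=st(); d=cap('scene')
print((p[:2]-[598.5,-56.5])@[.974,.227])
cv2.imwrite('pics/s4.png',cv2.resize(d['frame'][150:240,180:300,::-1],(760,570),interpolation=cv2.INTER_CUBIC))
E
```

```text
t 12.38 tcp [579.4 -60.9  44.6] phi 1.7996 F [ 0.4 -0.1 -0.4] gap 0.4 q6 -0.45
-19.589505031347578
```

View pics/w11.png

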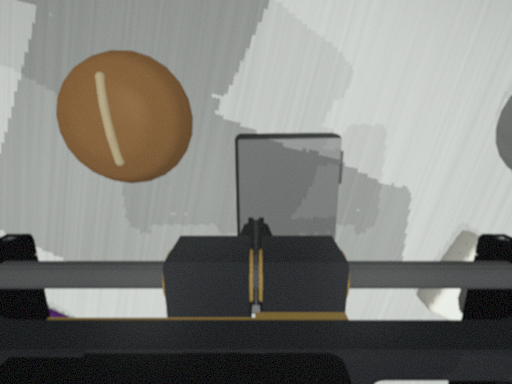

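View pics/s4.png

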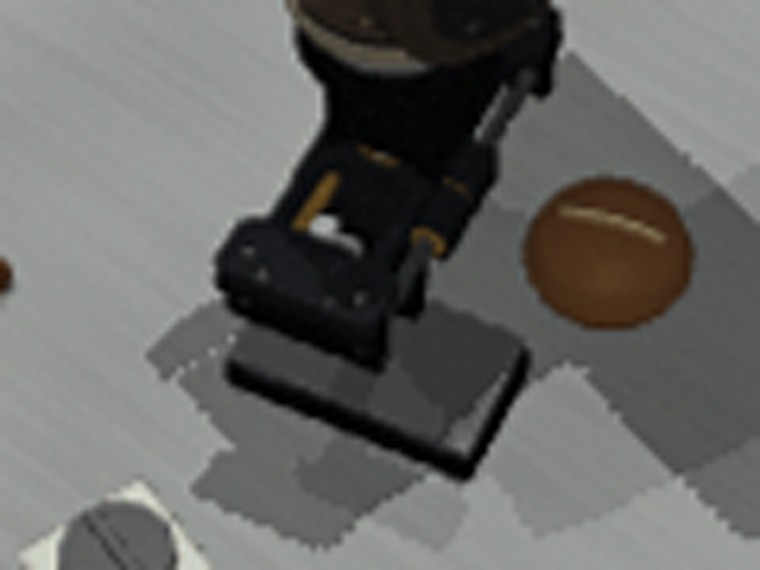

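Request:
arm_command(steps=[1,0,0,0.005,0,1,0,0,0.003,0,1,0,0,0.002,0,1,0,0,0,0])

```text
time: 12.92
tcp_pos: [579.6, -60.8, 35.9]
ee_rot: [0.0, 0.622, 0.783, 0.0]
wrist_force: [-4.6, 0.1, 14.8]
finger_gap: 0.2
```

```bash
python3 - <<'E'
from h import *
p,ph=st()
E
```

```text
t 12.93 tcp [579.6 -60.8  35.9] phi 1.8 F [-4.6  0.1 14.8] gap 0.2 q6 -0.45
```

Request:
arm_command(steps=[1,0,0,-0.03,0,0.3,0,0.01,-0.055,0,0,-0.03,0.01,-0.03,0,0,-0.03,0,0,0,0,0,0,0,0])

```text
time: 13.55
tcp_pos: [612.8, -116.2, 150.0]
ee_rot: [0.0, 0.622, 0.783, 0.0]
wrist_force: [-0.3, -0.2, -0.1]
finger_gap: 34.8
```

Request:
arm_command(steps=[0,0,0,0,0])

```text
time: 13.68
tcp_pos: [612.1, -114.2, 149.4]
ee_rot: [-0.001, 0.622, 0.783, -0.0]
wrist_force: [0.6, -0.4, 0.2]
finger_gap: 44.9
```

```bash
python3 - <<'E'
from h import *
import pickle
c=cap('wrist','w12'); p,ph=st(); pickle.dump((c,p,ph),open('w12.pkl','wb'))
E
```

```text
t 13.72 tcp [ 612.2 -114.   149.4] phi 1.8001 F [-0.3  0.4 -0.7] gap 49.1 q6 -0.52
```

View pics/w12.png

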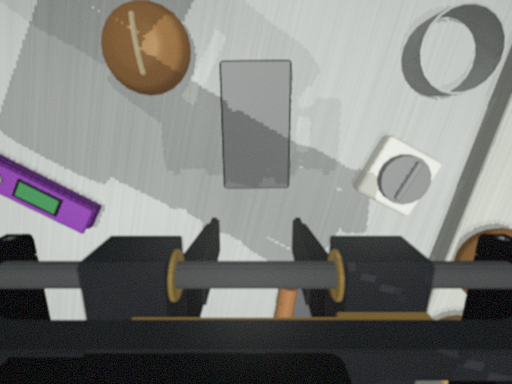

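```bash
python3 - <<'E'
from h import *
import pickle
c,p,ph=pickle.load(open('w12.pkl','rb'))
cv2.imwrite('pics/w12z.png',cv2.resize(c['frame'][50:200,205:305,::-1],(400,600),interpolation=cv2.INTER_CUBIC))
P=np.array([ray(c,u,v,19) for u,v in [(219,60),(292,60),(290,188.5),(223,189)]])
print(P.round(1).tolist(),P.mean(0)); d=(P[0]+P[1]-P[2]-P[3])/2; print(np.linalg.norm(d),np.arctan2(d[1],d[0]),[np.linalg.norm(P[0]-P[1]),np.linalg.norm(P[2]-P[3])])
e=P.mean(0)-p; print('tool', e[0]*np.cos(ph)+e[1]*np.sin(ph), e[0]*np.sin(ph)-e[1]*np.cos(ph))
E
```

```text
[[552.7, -6.2, 19.0], [616.2, 8.6, 19.0], [644.8, -106.2, 19.0], [579.9, -121.9, 19.0]] [598.37902433 -56.41429556  19.        ]
118.56858481167784 1.8082625600352518 [np.float64(65.21159395948858), np.float64(66.73556409778313)]
tool 59.20237555079508 -0.32728992930596945
```

View pics/w12z.png

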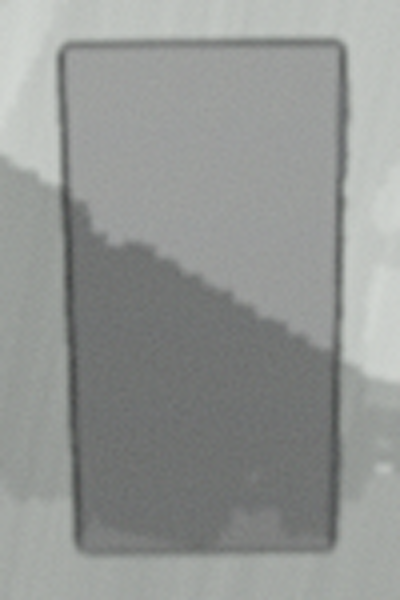

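Request:
arm_command(steps=[0,0.03,0,0.02,-0.008,0,0.029,0,0.03,0,0,0,0,0.03,0,0,0,0,0.0,0,0,0,0,0,0])

```text
time: 14.35
tcp_pos: [599.3, -57.2, 70.7]
ee_rot: [0.0, 0.618, 0.786, 0.0]
wrist_force: [0.2, -0.5, 0.4]
finger_gap: 94.0
```

```bash
python3 - <<'E'
from h import *
c=cap('wrist','w13'); p,ph=st(); e=np.array([598.4,-56.4,19])-p
print('tool', e[0]*np.cos(ph)+e[1]*np.sin(ph), e[0]*np.sin(ph)-e[1]*np.cos(ph))
E
```

```text
t 14.4 tcp [599.5 -57.4  71.1] phi 1.8078 F [ 0.  -0.1  0.1] gap 94.4 q6 -0.44
tool 1.2247680602836408 -0.8167630823794163
```

View pics/w13.png

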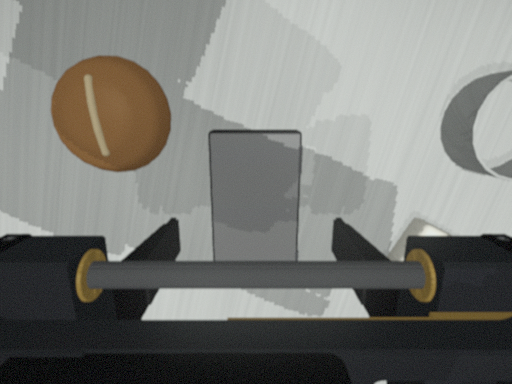

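Request:
arm_command(steps=[0,0.0012,-0.0008,0.03,0,0,0,0,0.018,0,0,0,0,0.005,0,0.3,0,0,0,0,1,0,0,0,0], grip_force=20)

```text
time: 15.02
tcp_pos: [598.3, -56.5, 17.7]
ee_rot: [0.001, 0.619, 0.786, 0.0]
wrist_force: [-0.2, -0.0, -0.2]
finger_gap: 80.5
```

Request:
arm_command(steps=[1,0,0,0,0,1,0,0,0,0,1,0,0,0,0], grip_force=25)

```text
time: 15.4
tcp_pos: [598.2, -56.4, 17.4]
ee_rot: [0.0, 0.619, 0.786, 0.0]
wrist_force: [-0.9, -0.3, 5.6]
finger_gap: 65.7
```

```bash
python3 - <<'E'
from h import *
c=cap('wrist','w14'); p,ph=st(); plan(np.array([p[0],p[1],138]),ph,[519,150,138],1.568,5)
P=[ray(c,u,128,19) for u in (212,301)];print(P)
E
```

```text
t 15.45 tcp [598.1 -56.4  17.4] phi 1.8078 F [-0.7  0.2  4.7] gap 66.0 q6 -0.44
[0.0438, -0.0057, -0.0, 0.048]
[0.0435, -0.0078, -0.0, 0.048]
[0.0431, -0.0099, -0.0, 0.048]
[0.0426, -0.0119, -0.0, 0.048]
[0.0419, -0.0139, -0.0, 0.048]
[array([560.77797078,   1.59167527,  19.        ]), array([604.78537377,  12.23801722,  19.        ])]
```

View pics/w14.png

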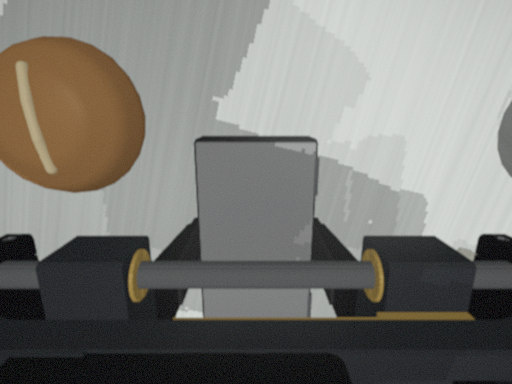

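Request:
arm_command(steps=[1,0,0,-0.02,0,1,0,0,-0.04,0,1,0,0,-0.05,0,1,0,0,0,0], grip_force=30)

```text
time: 15.95
tcp_pos: [599.1, -56.5, 130.0]
ee_rot: [0.002, 0.619, 0.786, 0.001]
wrist_force: [-0.3, -0.4, -2.8]
finger_gap: 65.9
```

Request:
arm_command(steps=[1,0.0438,-0.0057,0,0.048,1,0.0435,-0.0078,0,0.048,1,0.0431,-0.0099,0,0.048,1,0.0426,-0.0119,0,0.048,1,0.0419,-0.0139,0,0.048])

```text
time: 16.58
tcp_pos: [517.5, 151.1, 125.5]
ee_rot: [-0.001, 0.709, 0.705, -0.001]
wrist_force: [0.3, 0.3, -2.8]
finger_gap: 65.4
```

Request:
arm_command(steps=[1,0,0,0,0,1,0,0,0,0])

```text
time: 16.82
tcp_pos: [518.6, 149.7, 126.0]
ee_rot: [-0.0, 0.708, 0.706, -0.001]
wrist_force: [0.1, -0.5, -2.5]
finger_gap: 65.9
```

```bash
python3 - <<'E'
from h import *
import pickle
c=cap('wrist','w15'); p,ph=st(); pickle.dump((c,p,ph),open('w15.pkl','wb'))
E
```

```text
t 16.88 tcp [518.8 149.3 126.2] phi 1.5677 F [ 0.1 -0.4 -3.1] gap 65.7 q6 0.16
```

View pics/w15.png

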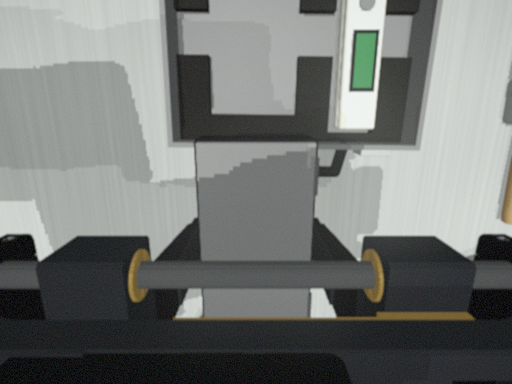

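```bash
python3 - <<'E'
from h import *
import pickle
c,p,ph=pickle.load(open('w15.pkl','rb'))
print('pocket',[ray(c,u,v,14).round(1).tolist() for u,v in [(210,60),(211,112),(297,60),(295,112),(211,57),(297,57),(210,12),(300,12)]])
print('scale',[ray(c,u,v,126-17.5+22).round(1).tolist() for u,v in [(196,142),(316,142),(201,230),(313,230)]])
plan(p,ph,[519.5,278,100],1.5685,3)
E
```

```text
pocket [[480.0, 265.3, 14.0], [479.2, 223.3, 14.0], [552.7, 265.1, 14.0], [552.4, 223.2, 14.0], [481.0, 267.6, 14.0], [552.7, 267.4, 14.0], [481.5, 301.0, 14.0], [553.9, 300.8, 14.0]]
scale [[488.1, 208.0, 130.5], [548.7, 207.9, 130.5], [488.3, 160.4, 130.5], [549.5, 160.3, 130.5]]
[0.0429, 0.0001, 0.0087, -0.0003]
[0.0429, 0.0001, 0.0087, -0.0003]
[0.0429, 0.0001, 0.0087, -0.0003]
```

Request:
arm_command(steps=[1,0.0429,-0.0003,0.01,0,1,0.0429,-0.0003,0.015,0,1,0.0429,0,0.02,0,1,0.003,0,0.015,0,1,0,0,0,0])

```text
time: 17.5
tcp_pos: [518.3, 280.5, 65.5]
ee_rot: [-0.0, 0.708, 0.706, -0.001]
wrist_force: [0.5, -0.1, -3.0]
finger_gap: 65.7
```

Request:
arm_command(steps=[1,0,0,0,0])

```text
time: 17.62
tcp_pos: [519.1, 280.4, 67.2]
ee_rot: [0.0, 0.709, 0.705, 0.0]
wrist_force: [-1.0, -0.1, -3.0]
finger_gap: 65.9
```

```bash
python3 - <<'E'
from h import *
import pickle
c=cap('wrist','w16'); p,ph=st(); pickle.dump((c,p,ph),open('w16.pkl','wb'))
E
```

```text
t 17.68 tcp [519.2 280.6  67.5] phi 1.5663 F [-0.7 -0.  -2.3] gap 66.0 q6 0.39
```

View pics/w16.png

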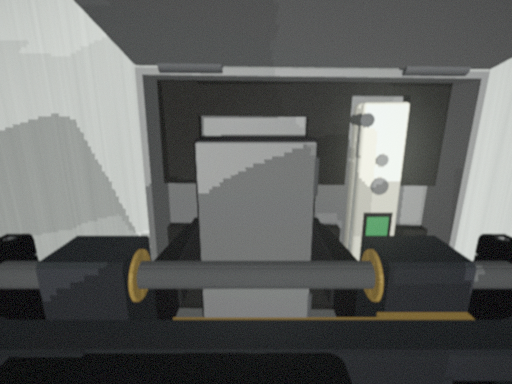

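```bash
python3 - <<'E'
from h import *
import pickle
c,p,ph=pickle.load(open('w16.pkl','rb'))
print('pocket end',[ray(c,u,v,14).round(1).tolist() for u,v in [(201,116),(307,116)]], 'bay',ray(c,180,184,14).round(1))
z=p[2]-17.5+22
print('scale',[ray(c,u,v,z).round(1).tolist() for u,v in [(196,141),(316,141)]])
E
```

```text
pocket end [[481.7, 351.2, 14.0], [554.1, 350.9, 14.0]] bay [464.  303.6  14. ]
scale [[488.9, 339.3, 72.0], [549.3, 339.1, 72.0]]
```

Request:
arm_command(steps=[1,0.0043,-0.0003,0.01,0,1,0,0,0.015,0,1,0,0,0.011,0,1,0,0,0,0])

```text
time: 18.18
tcp_pos: [517.8, 285.7, 29.6]
ee_rot: [-0.0, 0.708, 0.706, -0.001]
wrist_force: [0.8, -0.4, -2.8]
finger_gap: 65.8
```

```bash
python3 - <<'E'
from h import *
import pickle
c=cap('wrist','w17'); p,ph=st(); pickle.dump((c,p,ph),open('w17.pkl','wb'))
E
```

```text
t 18.23 tcp [518.1 285.9  30.3] phi 1.5679 F [ 0.2 -0.4 -2.3] gap 65.7 q6 0.4
```

View pics/w17.png

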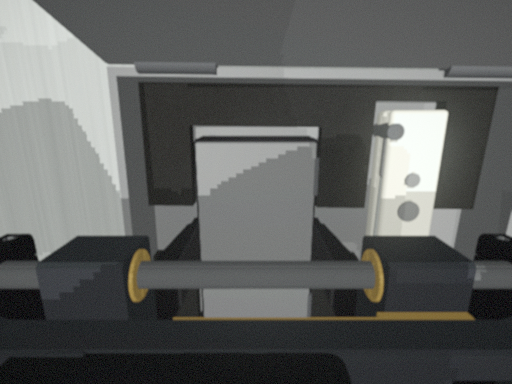

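```bash
python3 - <<'E'
from h import *
import pickle
c,p,ph=pickle.load(open('w17.pkl','rb'))
print('pocket end',[ray(c,u,v,14).round(1).tolist() for u,v in [(194,126),(320,126)]])
z=p[2]-17.5+22
print('scale',[ray(c,u,v,z).round(1).tolist() for u,v in [(196,142),(315,142)]],[ray(c,u,v,z-4).round(1).tolist() for u,v in [(196,137),(318,137)]])
E
```

```text
pocket end [[482.6, 351.1, 14.0], [553.8, 351.0, 14.0]]
scale [[487.5, 344.1, 34.8], [547.3, 343.9, 34.8]] [[486.8, 346.3, 30.8], [549.5, 346.1, 30.8]]
```

Request:
arm_command(steps=[1,0,0,0.004,0,1,0,0,0.003,0,1,0,0,0.0015,0,1,0,0,0,0])

```text
time: 18.73
tcp_pos: [518.3, 286.0, 22.4]
ee_rot: [0.0, 0.708, 0.706, -0.0]
wrist_force: [-0.8, 0.0, -1.9]
finger_gap: 65.5
```

```bash
python3 - <<'E'
from h import *
c=cap('wrist','w18'); p,ph=st()
E
```

```text
t 18.77 tcp [518.3 286.   22.4] phi 1.5678 F [ 0.8  0.2 -3. ] gap 65.7 q6 0.4
```

View pics/w18.png

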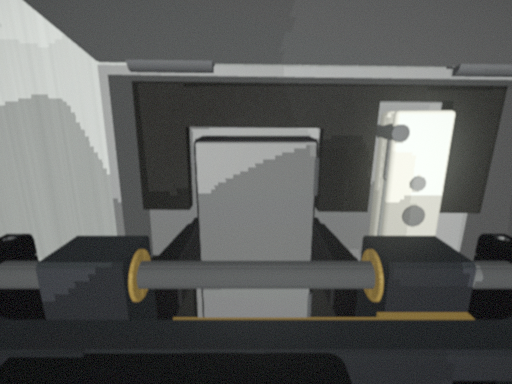

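Request:
arm_command(steps=[1,0,0,0.001,0,1,0,0,0,0,0.16,0,0,0,0,0.16,0,0,0,0,0.16,0,0,0,0])

```text
time: 19.4
tcp_pos: [518.4, 286.0, 21.5]
ee_rot: [0.0, 0.708, 0.706, 0.0]
wrist_force: [-0.3, 0.5, 0.5]
finger_gap: 79.5
```

Request:
arm_command(steps=[0.16,0,0,-0.015,0,0.16,0,0,-0.06,0,0.5,0,0,-0.06,0,1,0,0,-0.05,0,1,0,0,0,0])

```text
time: 20.02
tcp_pos: [519.4, 286.5, 211.3]
ee_rot: [0.002, 0.708, 0.706, 0.004]
wrist_force: [0.1, -0.2, -0.1]
finger_gap: 55.4
```

```bash
python3 - <<'E'
from h import *
import pickle
c=cap('wrist','w19'); p,ph=st(); pickle.dump((c,p,ph),open('w19.pkl','wb'))
E
```

```text
t 20.07 tcp [518.5 286.1 208.8] phi 1.5679 F [ 0.1 -0.4 -1.2] gap 51.2 q6 0.4
```

View pics/w19.png

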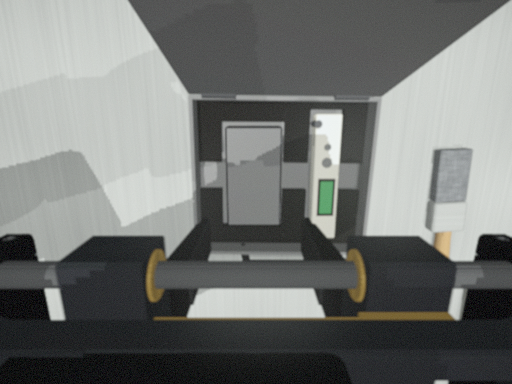

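Request:
arm_command(steps=[1,0,0,-0.04,0,1,0,0.01,-0.04,0,1,0.03,0.01,-0.01,0,1,0.05,0.011,0,0,1,0.05,0,0,0])

```text
time: 20.7
tcp_pos: [550.0, 416.8, 294.9]
ee_rot: [-0.0, 0.709, 0.706, -0.001]
wrist_force: [-0.2, -1.3, 0.1]
finger_gap: 2.5
```

Request:
arm_command(steps=[1,0.05,0,0,0,1,0.02,0,0,0,1,0,0,0,0])

```text
time: 21.08
tcp_pos: [549.2, 486.8, 294.1]
ee_rot: [-0.0, 0.708, 0.707, -0.002]
wrist_force: [0.5, 0.1, -0.6]
finger_gap: 0.2
```

```bash
python3 - <<'E'
from h import *
p,ph=st(); s=cap('scene','s5');t=cap('top')
cv2.imwrite('pics/t6.png',cv2.resize(t['frame'][120:240,40:200,::-1],(800,600),interpolation=cv2.INTER_CUBIC))
E
```

```text
t 21.07 tcp [549.2 486.8 294.1] phi 1.5695 F [ 0.5  0.1 -0.6] gap 0.2 q6 0.64
```

View pics/s5.png

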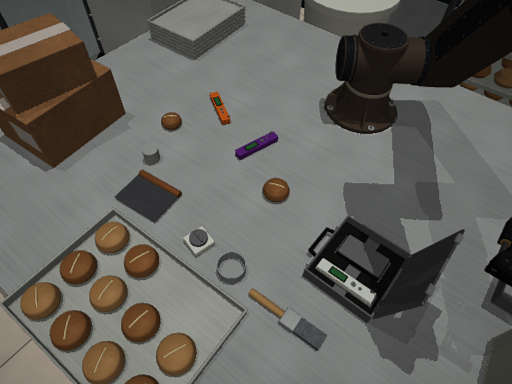

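View pics/t6.png

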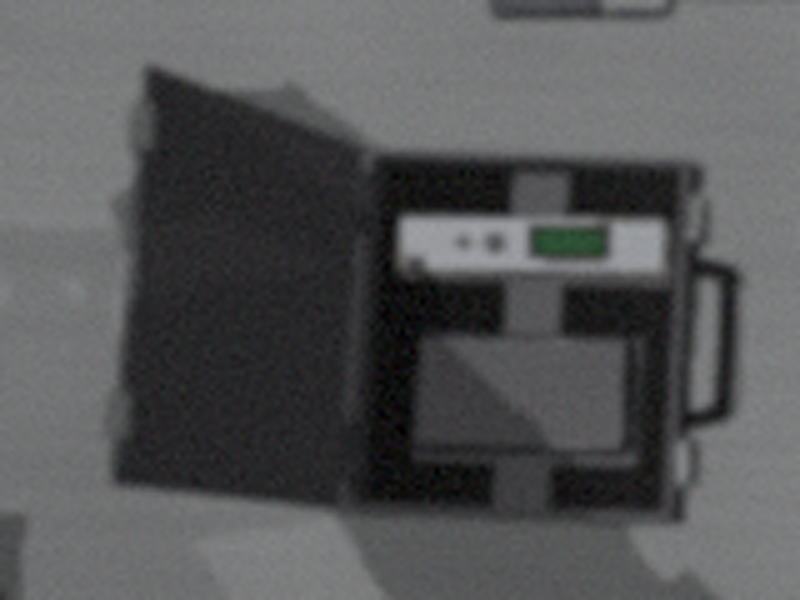

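Request:
arm_command(steps=[1,0,0,0.04,0,1,0,0,0.04,0,1,-0.01,0,0.014,0,1,-0.02,0,0,0,1,-0.015,0,0,0])

```text
time: 21.8
tcp_pos: [550.3, 439.3, 203.5]
ee_rot: [0.0, 0.709, 0.706, 0.001]
wrist_force: [0.0, 2.2, 2.3]
finger_gap: 0.8
```

Request:
arm_command(steps=[1,-0.015,0,0,0,1,-0.015,0,0,0,1,-0.015,0,0,0,1,-0.015,0,0,0,1,-0.012,0,0,0])

```text
time: 22.42
tcp_pos: [549.4, 367.9, 202.1]
ee_rot: [-0.0, 0.708, 0.706, -0.0]
wrist_force: [-0.1, 2.1, -0.8]
finger_gap: 0.4
```

```bash
python3 - <<'E'
from h import *
p,ph=st(); s=cap('scene')
cv2.imwrite('pics/s6.png',cv2.resize(s['frame'][140:340,290:512,::-1],(666,600),interpolation=cv2.INTER_CUBIC))
E
```

```text
t 22.43 tcp [549.4 367.9 202.1] phi 1.5676 F [-0.1  2.1 -0.8] gap 0.4 q6 0.49
```

View pics/s6.png

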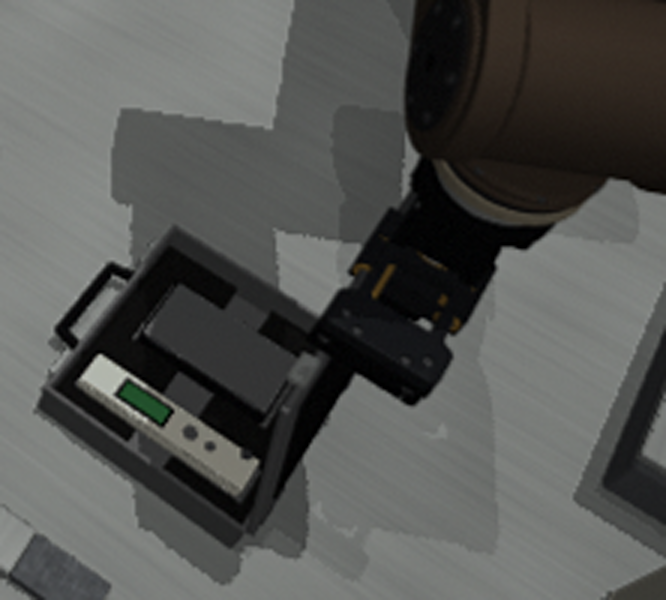

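Request:
arm_command(steps=[1,-0.0165,0,0.003,0,1,-0.0165,0,0.004,0,1,-0.02,0,0.01,0,1,-0.02,0,0.011,0,1,-0.016,0,0.015,0])

```text
time: 23.1
tcp_pos: [549.3, 278.3, 158.9]
ee_rot: [0.0, 0.708, 0.706, -0.0]
wrist_force: [1.1, 0.5, 1.8]
finger_gap: 0.7
```

Request:
arm_command(steps=[1,-0.016,0,0.016,0,1,-0.0105,0,0.02,0,1,-0.0105,0,0.02,0,1,-0.005,0,0.018,0,1,-0.004,0,0.014,0])

```text
time: 23.72
tcp_pos: [548.9, 232.8, 70.4]
ee_rot: [-0.0, 0.708, 0.706, -0.0]
wrist_force: [-0.6, 1.0, 0.4]
finger_gap: 0.5
```

```bash
python3 - <<'E'
from h import *
p,ph=st(); s=cap('scene')
cv2.imwrite('pics/s7.png',cv2.resize(s['frame'][140:340,290:512,::-1],(666,600),interpolation=cv2.INTER_CUBIC))
E
```

```text
t 23.73 tcp [548.9 232.8  70.4] phi 1.5674 F [-0.6  1.   0.4] gap 0.5 q6 0.29
```

View pics/s7.png

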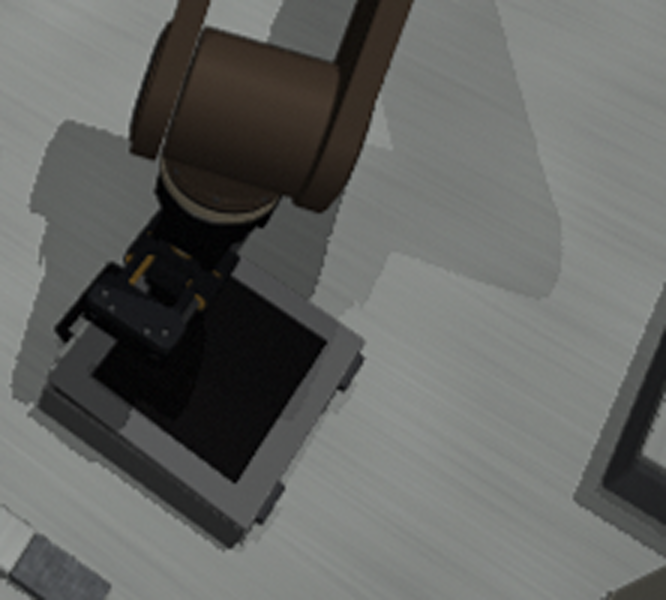

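Nearly shut; press the rest.

Request:
arm_command(steps=[1,0,0,0.006,0,1,0,0,0.004,0,1,0,0,0.001,0,1,0,0,0,0])

```text
time: 24.28
tcp_pos: [549.2, 234.1, 60.6]
ee_rot: [0.0, 0.708, 0.706, 0.0]
wrist_force: [0.7, 0.1, -0.3]
finger_gap: 0.2
```

```bash
python3 - <<'E'
from h import *
p,ph=st()
E
```

```text
t 24.27 tcp [549.2 234.1  60.6] phi 1.568 F [ 0.7  0.1 -0.3] gap 0.2 q6 0.3
```

Request:
arm_command(steps=[1,0,0,0.001,0,1,0,0,0.001,0,1,0,0,0,0])

```text
time: 24.65
tcp_pos: [549.3, 234.1, 60.1]
ee_rot: [0.0, 0.708, 0.706, 0.001]
wrist_force: [-5.1, -1.9, 17.8]
finger_gap: 0.4
```

```bash
python3 - <<'E'
from h import *
p,ph=st()
E
```

```text
t 24.65 tcp [549.3 234.1  60.1] phi 1.568 F [-5.1 -1.9 17.8] gap 0.4 q6 0.3
```

Request:
arm_command(steps=[1,0,0,-0.02,0,1,0,0,-0.05,0,1,-0.05,0,-0.05,0,1,-0.05,0,-0.03,0,1,-0.05,0,0,0])

```text
time: 25.28
tcp_pos: [549.4, 88.6, 205.3]
ee_rot: [0.002, 0.708, 0.706, 0.002]
wrist_force: [1.1, 0.6, -0.9]
finger_gap: 0.1
```

Request:
arm_command(steps=[1,-0.05,0,0,0,1,-0.05,0,0,0,1,0,0,0,0,1,0,0,0,0])

```text
time: 25.78
tcp_pos: [548.4, -10.0, 202.7]
ee_rot: [0.0, 0.708, 0.706, 0.0]
wrist_force: [0.4, 0.2, -0.3]
finger_gap: 0.4
```

```bash
python3 - <<'E'
from h import *
p,ph=st(); s=cap('scene','s8');t=cap('top')
cv2.imwrite('pics/s8z.png',np.hstack([cv2.resize(s['frame'][200:340,290:430,::-1],(400,400),interpolation=cv2.INTER_CUBIC),cv2.resize(t['frame'][130:240,85:195,::-1],(400,400),interpolation=cv2.INTER_CUBIC)]))
E
```

```text
t 25.77 tcp [548.4 -10.  202.7] phi 1.5673 F [ 0.4  0.2 -0.3] gap 0.4 q6 -0.14
```

View pics/s8z.png

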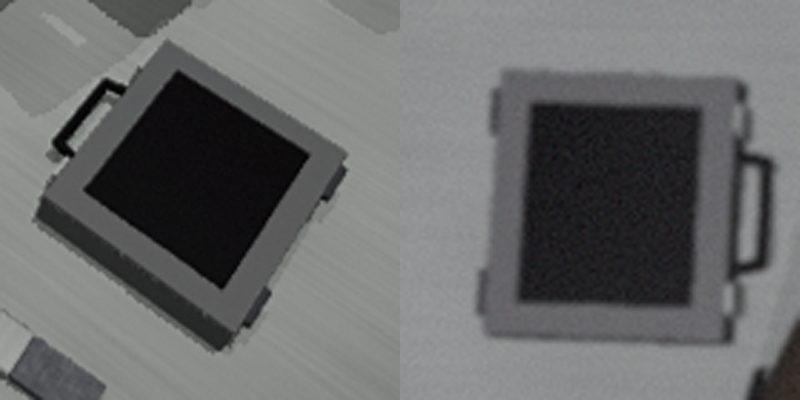

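View pics/s8.png

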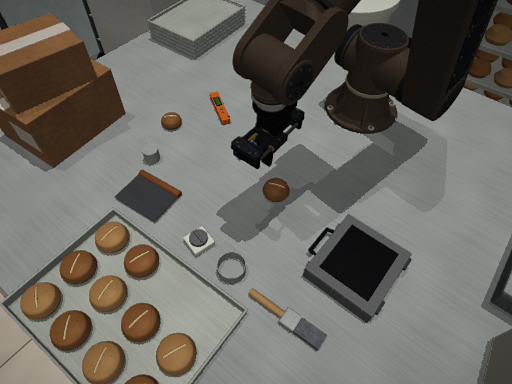

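```bash
python3 -c "
from workcell import *
print(hand_in())"
```

```text
the job is handed in; nothing more can be done
None
```

The kit is packed and the job is handed in, at about 26 s of the 72 s allowed; no verdict was reported.

- **Thermometer:** I swept the probe round with one open finger and pressed it home by squeezing the bar. The white thermometer then went into its pocket.
- **Scale:** I pushed the cover over and pressed it down with about 15 N, stopping at the fingertip height of a shut cover. The scale was then set down in its pocket.
- **Lid:** I swung it over from behind and pressed it with about 18 N. The fingertips stopped about 46 mm above the table, which is the height of the shut lid.

**Last checks:** The wrist and top pictures taken before I closed the lid showed both instruments face up, folded and inside their pockets. The last scene picture shows the lid flat on the rim. The rolls, tin, scraper, brush, cutter and timer all look to be where they started, though I judged that by eye and did not measure it. The arm ended clear of everything.

**Disagreements:** The pocket positions differed by 2–3 mm between camera views. I centred both instruments from the close wrist view instead. Nothing could be seen under the lid once it was shut, so the instruments' final rest there is not confirmed by a picture.

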